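Pop the battery hatch of the cooper's bench power box

TASK

The battery pack in the cooper's power box is due for a change: with your fingertips, press down near the free edge of the wide hatch (on the wider of the two grey boxes) just once until its push-push latch lets go, take your hand away so that the hatch springs up, and watch for a couple of seconds that it stays fully open by itself. Do not push it back down once it has sprung up. Leave the narrow box's hatch shut, and do not grip, lift or shift either box or anything else on the bench.

Things in the scene. Friction and masses are not known exactly. Their poses are not given: they have to be found in the camera images.
- battery_box: Power box, the wider of two grey boxes: 170 mm deep (its x), 150 wide (y), 110 high, 2 to 3.5 kg, loose on the bench, two round sockets on the front. Origin: centre of the underside; x points away from the robot, z up. The wide bare-metal hatch lies flush in its top, x -50 to +60 mm, 100 mm wide about y = 0, framed by grey; hinge along the far edge x = +60, free edge x = -50.
- wide_hatch (a joint): rad: 0 shut and flush, negative pressed in, grows as it swings up, 1.05 fully open. Takes 3 to 4 N near the free edge. The latch lets go once the free edge has been 4.5 mm or more below flush (-0.041) and is released; firm stop 6.5 mm below flush. A damped spring then lifts it in about 2 s and holds it up, following a resting hand with 1 to 3 N. Pressed right down again, it latches.
- wide_hatch_edge (a point): Middle of the wide hatch's free edge (three low black ribs beside it), on its top face; moves with the hatch. Shut: 110 mm above the bench and 50 mm from the box's origin towards the robot. Open: about 205 mm above the bench. A good place to press is 20 mm in from here, towards the hinge.
- rivet_box: Rivet box, the narrower of the two grey boxes, to be left alone: 170 mm deep (its x), 85 wide (y), 110 high, 1.6 kg, loose on the bench, no sockets. Origin: centre of the underside; x points away from the robot, z up. Its own bare-metal hatch, 45 mm wide, 110 deep, lies in its top.
- narrow_hatch (a joint): Hatch of the rivet box, rad: 0 shut and flush, negative pressed in, grows as it opens. The same kind of latch. Must stay shut.
- bucket: Small open wooden bucket with two steel hoops, 110 mm across the rim, 100 mm high, beyond the boxes; origin at the centre of its underside. Bystander.
- hammer: Hammer with a wooden handle lying on the bench to the robot's left, 260 mm long along its x, head at +x; origin under its middle. Bystander.
- stave: Loose wooden stave, 220 x 50 x 16 mm, lying on the bench to the robot's right, long along its x; origin at the centre of its underside. Bystander.
There are look-alikes about, which are no part of the job. Leave any green look-alike of the battery_box alone.

How it is judged:
By the outcome, as a careful person would: the job done as asked, in the order asked, and still so for the second after the job is handed in, with the robot touching nothing.
It also fails if it takes over 35 s, if anything falls off the work surface, if the arm or the gripper's body presses on something with over 40 N, if the wrist force passes 120 N, or if a joint passes its speed limit or range.

ROBOT

A 6-joint arm with a two-finger parallel gripper is mounted at the origin on the work surface. World frame = base frame: x ahead of the robot, y to its left, z up, the work surface at z = 0. Lengths are in m, angles in degrees, forces in N, time in s.
With the tool pointing down it reaches from about 0.375 to 0.9 m from the base axis. Payload 3.1 kg.
Tool frame: the origin (TCP) lies at the very end of the fingers, on their centre line; the grasp point (between the pads) lies 19 mm behind it (bot.grip_point_offset is the distance from the TCP to the grasp point, in m); z points along the fingers, x is the direction in which the jaws open and shut, and the axes are right-handed (so a half turn about z gives the same grasp; the last joint's range is limited). The gripper opens to 87 mm and grips with 3 to 60 N. Pads are 19 mm wide; open, the fingers measure 117 mm over their backs; the gripper's body (75 mm by 190 mm) begins 51 mm behind the grasp point.
Start: joints at [-75.716, 30.224, 82.088, -0, 67.689, -10.227], TCP at [0.259, -0.569, 0.223] pointing down, gripper open.
Joint ranges: [-176.69, 176.69], [-43.24, 126.21], [12.49, 139.97], [-82, 262], [0, 151.66], [-163.58, 163.58]. Speed limits (degrees/s): [159.86, 159.86, 180, 180, 180, 180].

INTERFACE

Orientations are given as a 3x3 rotation matrix whose columns are the frame's x, y, z axes.
In Python, from rig import bot, capture, recognise, place_of gives the robot as it stands.
- The arm moves only by the tool send_rows, never from a script. Its argument "motion" is a list of rows, each a list of 2 entries, a list of its own where there are three numbers: the shift along the tool's x, y, z in mm, then the turn about the tool's z in rad. A call has exactly 5 rows; each row shifts and turns the pose as measured when the row begins, along the tool's axes as they then stand; what a row does not reach is not made up. A row lasts 1/12 s, in which the tool goes at most 41.7 mm and 7.16 degrees, less where a joint would pass 70% of its speed; a pose out of reach is approached as far as the arm can. A call with a gripper value outside its range is refused whole. "gripper" is the closure, from 0 (fully open) to 1 (shut), set as the call begins (left out, the last holds). The fingers move at their own pace and stop on an object; the grip force is fixed at half the most. Time passes only in rows, so rows that do not move let the fingers close, or fill a call up. It gives the time, the measured TCP pose, the force and the opening at its end, in the units of the state.
- bot.read_state(): the state, without advancing time (a new reading comes with each control period).
- capture(name): name is "side" or "top" or "wrist"; returns a dict with "image" (384x512x3 uint8, blue, green, red), "fx", "fy", "cx", "cy" (pixels), "rvec" (rotation vector, rad) and "tvec" (3), from world to camera coordinates, as OpenCV has them. Camera axes: x right, y down, z forward; pixel columns grow to the right and rows downward; lengths in m; the calibration is good to about 2 mm. A picture is of the moment at which its call begins. There is no depth.
- bot.hand_in(): hands the job in, once; it reports no verdict.
Trained networks look in the newest picture that a camera, given by its name, has taken for a name from the list of things; names that differ only in an ending like _2 or _b are one class to them, and where a whole thing is asked for, a point or a joint stands for the part that bears it (a point fixed in the world has none). Each returns a list of dicts, best first, with "p" (0 to 1); they miss things now and then, are a little off and sometimes report something else, mostly with a low value. They report only what shows in the picture. A call takes as long as a camera call. They do not tell look-alikes from the thing itself.
- recognise(camera, target): "xy" ([column, row] in pixels, amid what is visible of it).
- place_of(camera, target): "xy" ([column, row] in pixels: a listed point, or the origin of a listed thing).
The state is a dict: "time_s": time; "joint_positions": joint angles; "qvel": joint speeds; "tau": joint torques, N m; "position": TCP position; "tcp_rot": TCP orientation; "force": force on the tool from outside, world axes, zero at the start; "moment": the same for the moment, N m; "opening": opening from 0.0 (shut) to 1.0 (fully open).
Only numpy, scipy, OpenCV 4.12 (cv2) and the standard library are available. Lean on these libraries where they do the work, as an engineer would, in place of code of your own. Each camera call takes 0.05 s, during which the arm holds its last target.

## Working session

There is one attempt and no reset: what is moved stays moved. The work goes in short steps, Python scripts to look and compute and a tool call to move; the robot and the scene stay as the last step left them, time stands still between calls to the robot, and variables do not carry over. Pictures are saved under pics/ and viewed, and the job is handed in when it is done.

Besides the shell and the picture viewer there is one more tool, called as name([rows], argument=value, ...), one row to a line, values as JSON. send_rows: Moves the arm, as the interface text tells. Its arguments: {"type":"object","properties":{"motion":{"type":"array","items":{"type":"array"}},"gripper":{"type":"number"}},"required":["motion"]}

```bash
mkdir -p pics; ls; python3 - <<'E'
from rig import bot, capture, recognise, place_of
import cv2
s=bot.read_state(); print(s)
for c in ["side","top"]:
    d=capture(c); cv2.imwrite(f"pics/{c}0.png",d["image"])
    print(c,d["fx"],d["cx"],d["cy"],d["rvec"],d["tvec"])
    for t in ["battery_box","rivet_box","wide_hatch_edge"]:
        print(t,"rec",recognise(c,t),"pl",place_of(c,t))
E
```

```text
pics
{'time_s': 0.0, 'joint_positions': array([-7.57148061e+01,  3.02774157e+01,  8.21566396e+01, -2.63743464e-04,
        6.76884299e+01, -1.02276000e+01]), 'qvel': array([ 0.05393204, -0.0644076 ,  0.09648272, -0.02326333, -0.0661912 ,
       -0.06311841]), 'tau': array([ 2.65023664e-04, -4.40037704e+01, -1.76593834e+01,  6.33148011e-02,
        5.82917745e-02, -1.70504159e-04]), 'position': array([ 0.2591497 , -0.56793827,  0.22158685]), 'tcp_rot': array([[ 4.14897457e-01, -9.09868022e-01, -5.31618130e-04],
       [-9.09865743e-01, -4.14897628e-01,  2.07061637e-03],
       [-2.10455472e-03, -3.75392341e-04, -9.99997715e-01]]), 'force': array([ 0.94338033, -0.13709749,  0.22157998]), 'moment': array([-0.01999189, -0.03092984,  0.02799109]), 'opening': 1.0001428732193631}
side 440.71012494739256 258.0021057980088 196.42582347940223 [ 0.4202993  -2.83754379  0.99779612] [0.54112436 0.17302567 1.34562691]
battery_box rec [{'xy': [231.9, 248.4], 'p': 0.77}, {'xy': [305.9, 305.9], 'p': 0.63}] pl [{'xy': [235.7, 257.2], 'p': 0.95}, {'xy': [305.5, 309.7], 'p': 0.88}, {'xy': [305.5, 119.4]
[... 223 characters left out ...]
.64}] pl [{'xy': [324.8, 298.1], 'p': 0.84}, {'xy': [248.5, 236.9], 'p': 0.77}]
top 353.5037293374433 256.11427394479944 189.77540705408356 [ 2.22048083 -2.163734    0.0468943 ] [-0.01347094  0.58418721  1.06777158]
battery_box rec [{'xy': [149.1, 270.8], 'p': 0.81}, {'xy': [188.8, 187.5], 'p': 0.75}] pl [{'xy': [192.1, 187.5], 'p': 0.57}, {'xy': [155.7, 265.3], 'p': 0.55}, {'xy': [249.8, 131.0], 'p': 0.16}]
rivet_box rec [{'xy': [319.8, 222.9], 'p': 0.68}] pl [{'xy': [314.8, 223.7], 'p': 0.57}]
wide_hatch_edge rec [{'xy': [190.0, 185.2], 'p': 0.91}, {'xy': [188.2, 188.8], 'p': 0.68}, {'xy': [146.9, 271.9], 'p': 0.56}] pl [{'xy': [190.4, 203.7], 'p': 0.82}, {'xy': [142.9, 292.6], 'p': 0.74}]
```

View pics/side0.png

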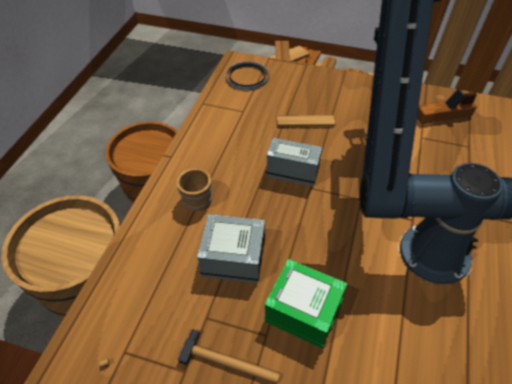

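View pics/top0.png

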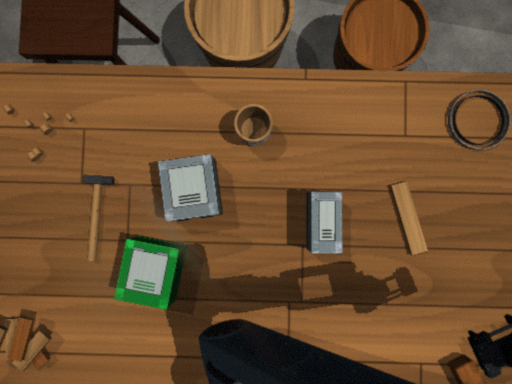

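Candidates: the wide grey box (top 189,187; side 232,248), the green look-alike (top 149,271; side 306,306) and the narrow grey box (top 325,222; side 291,163). The wide grey one fits. I'll confirm it in a crop and triangulate.

```bash
cat > h.py <<'E'
import numpy as np, cv2
def P(d):
    K=np.array([[d["fx"],0,d["cx"]],[0,d["fy"],d["cy"]],[0,0,1]]);R=cv2.Rodrigues(np.array(d["rvec"]))[0]
    return K,R,np.array(d["tvec"]).reshape(3)
def on_plane(d,xy,z):
    K,R,t=P(d);r=R.T@np.linalg.inv(K)@np.array([xy[0],xy[1],1.]);c=-R.T@t
    return c+r*(z-c[2])/r[2]
def proj(d,X):
    K,R,t=P(d);return cv2.projectPoints(np.array(X,float).reshape(-1,3),R,t,K,None)[0].reshape(-1,2)
E
python3 - <<'E'
from rig import bot, capture, recognise, place_of
from h import *
d=capture("top"); s=capture("side")
print("edge top",on_plane(d,(190.4,203.7),.11),"side",on_plane(s,(248.5,236.9),.11))
print("orig top",on_plane(d,(192.1,187.5),0),"side",on_plane(s,(235.7,257.2),0))
cv2.imwrite("pics/crop_t.png",cv2.resize(d["image"][140:235,140:240],None,fx=6,fy=6,interpolation=cv2.INTER_CUBIC))
cv2.imwrite("pics/crop_s.png",cv2.resize(s["image"][205:290,185:275],None,fx=6,fy=6,interpolation=cv2.INTER_CUBIC))
E
```

```text
edge top [0.53595166 0.18315122 0.11      ] side [0.53939831 0.17662951 0.11      ]
orig top [0.5870408  0.20088425 0.        ] side [0.57893512 0.18941599 0.        ]
```

View pics/crop_t.png

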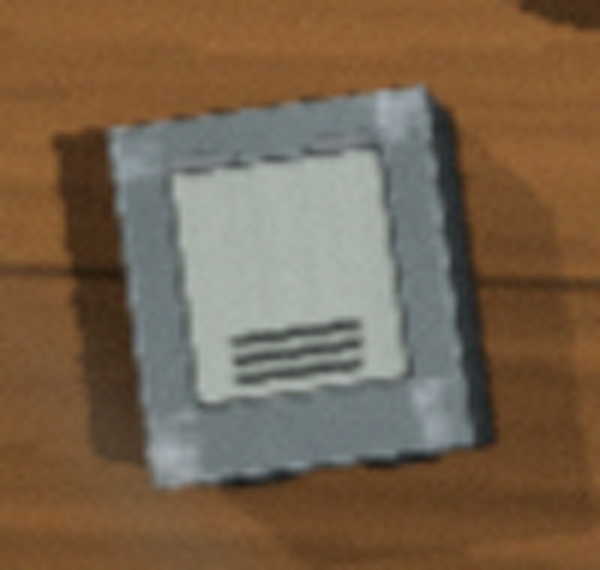

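View pics/crop_s.png

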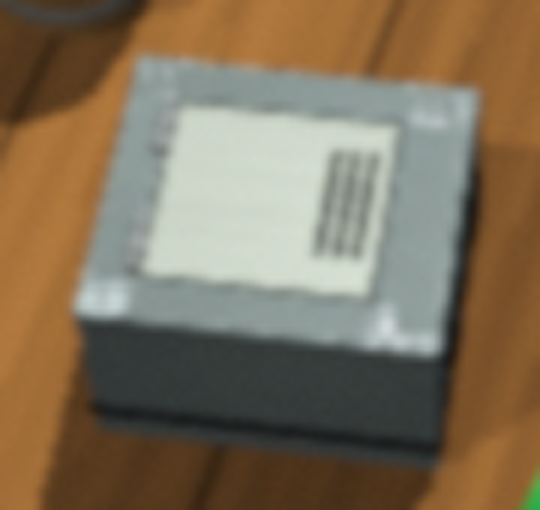

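The crops show the wide grey box with a bare-metal hatch. Its ribs are at the near free edge (top about 190,204) and its hinge is at the far edge. Next I take the pose from the hatch corners.

```bash
python3 - <<'E'
from rig import bot, capture
from h import *
import json
from scipy.spatial.transform import Rotation
d=capture("top"); s=capture("side")
def c(u,v,x0,y0): return ((u+.5)/6-.5+x0,(v+.5)/6-.5+y0)
T=[c(*p,140,140) for p in [(175,172),(378,150),(408,375),(200,402)]]   # farL farR nearR nearL
S=[c(*p,185,205) for p in [(145,272),(180,105),(398,124),(370,297)]]
for n,d_,p in(("top",d,T),("side",s,S)):
    W=np.array([on_plane(d_,q,.11)[:2] for q in p]); print(n,W.round(4).tolist())
    far=(W[0]+W[1])/2; near=(W[2]+W[3])/2; a=(far-near); 
    print(" edge",near,"len",np.linalg.norm(a),"yaw",np.degrees(np.arctan2(a[1],a[0])),"press",near+a/np.linalg.norm(a)*.02)
st=bot.read_state();print(st["position"],st["tcp_rot"].round(3).tolist(),st["time_s"])
E
```

```text
top [[0.6337, 0.2475], [0.6464, 0.1528], [0.5417, 0.1353], [0.5266, 0.2317]]
 edge [0.53417607 0.18350831] len 0.10718143767539338 yaw 8.930999062846576 press [0.55393359 0.18661321]
side [[0.6324, 0.2499], [0.6502, 0.1559], [0.545, 0.1361], [0.528, 0.2326]]
 edge [0.5365179  0.18431779] len 0.10641694332301231 yaw 10.044606148386263 press [0.55621135 0.18780609]
[ 0.25931486 -0.56864941  0.22259747] [[0.415, -0.91, 0.0], [-0.91, -0.415, -0.0], [0.0, 0.0, -1.0]] 0.9
```

Pressing point is about (0.554, 0.187), yaw 9.5°. I close the fingers and travel at z of about 0.22.

send_rows([
  [[-25,-26,0],0],
  [[-27,-28,0],0],
  [[-27,-28,0],0],
  [[-27,-28,0],0],
  [[-27,-28,0],0],
], gripper=1)

```text
time_s: 1.32
position: [0.3293, -0.3957, 0.2213]
tcp_rot: [[0.404, -0.915, 0.002], [-0.915, -0.404, -0.011], [0.011, 0.003, -1.0]]
force: [0.4, 0.1, 0.1]
opening: 0.706
```

send_rows([
  [[-27,-28,0],0],
  [[-27,-28,0],0],
  [[-27,-28,0],0],
  [[-27,-28,0],0],
  [[-27,-28,0],0],
])

```text
time_s: 1.73
position: [0.4052, -0.2077, 0.2204]
tcp_rot: [[0.4, -0.916, 0.005], [-0.916, -0.4, -0.014], [0.014, 0.001, -1.0]]
force: [0.4, -0.4, 0.8]
opening: 0.321
```

send_rows([
  [[-27,-28,0],0],
  [[-27,-28,0],0],
  [[-27,-28,0],0],
  [[-27,-28,0],0],
  [[-27,-28,0],0],
])

```text
time_s: 2.15
position: [0.4823, -0.0189, 0.22]
tcp_rot: [[0.399, -0.917, 0.009], [-0.917, -0.399, -0.016], [0.018, -0.002, -1.0]]
force: [0.8, -1.2, 0.5]
opening: 0.018
```

send_rows([
  [[-28,-26,0],0],
  [[-28,-26,0],0],
  [[-28,-26,0],0],
  [[-28,-26,0],0],
  [[-20,-19,0],0],
])

```text
time_s: 2.57
position: [0.5456, 0.1629, 0.2193]
tcp_rot: [[0.401, -0.916, 0.014], [-0.916, -0.401, -0.016], [0.02, -0.007, -1.0]]
force: [0.3, -0.0, 0.2]
opening: 0.006
```

send_rows([
  [[0,0,0],0],
  [[0,0,0],0],
  [[0,0,0],0],
  [[0,0,0],0],
  [[0,0,0],0],
])

```text
time_s: 2.98
position: [0.5464, 0.1673, 0.2192]
tcp_rot: [[0.408, -0.913, 0.016], [-0.913, -0.408, -0.015], [0.02, -0.008, -1.0]]
force: [-0.6, -0.0, -0.5]
opening: 0.003
```

send_rows([
  [[-4,-4,14],0],
  [[-4,-4,16],0],
  [[-4,-4,16],0],
  [[-4,-4,16],0],
  [[0,0,14],0],
])

```text
time_s: 3.4
position: [0.5591, 0.1805, 0.1458]
tcp_rot: [[0.397, -0.917, 0.025], [-0.918, -0.397, -0.015], [0.024, -0.017, -1.0]]
force: [-0.1, 0.2, -0.1]
opening: 0.004
```

send_rows([
  [[0,0,0],0],
  [[0,0,0],0],
  [[0,0,0],0],
  [[0,0,0],0],
  [[0,0,0],0],
])

```text
time_s: 3.82
position: [0.5577, 0.1755, 0.1452]
tcp_rot: [[0.391, -0.92, 0.02], [-0.92, -0.391, -0.016], [0.023, -0.012, -1.0]]
force: [-1.1, -0.3, 0.7]
opening: 0.007
```

```bash
python3 - <<'E'
from rig import bot, capture
from h import *
st=bot.read_state();p=st["position"];print(p,st["force"])
for n in("top","side"):
    d=capture(n); im=d["image"].copy()
    u=proj(d,[[.554,.187,.11],p]); print(n,u.round(1).tolist())
    x0,y0=(int(u[0][0])-60,int(u[0][1])-60); x0=max(x0,0);y0=max(y0,0)
    cr=cv2.resize(im[y0:y0+120,x0:x0+120],None,fx=4.5,fy=4.5,interpolation=cv2.INTER_CUBIC)
    for q,cl in zip(u,[(0,0,255),(0,255,255)]): cv2.circle(cr,tuple(int(v) for v in (q-[x0,y0])*4.5),4,cl,1)
    cv2.imwrite(f"pics/ab_{n}.png",cr)
E
```

```text
[0.55766415 0.175543   0.14515893] [-1.08716219 -0.28716971  0.69577183]
top [[189.3, 197.2], [191.0, 195.6]]
side [[242.5, 238.6], [242.1, 228.0]]
```

View pics/ab_side.png

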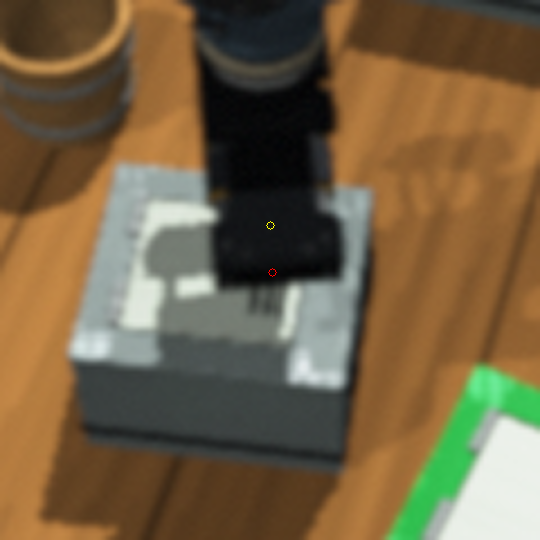

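View pics/ab_top.png

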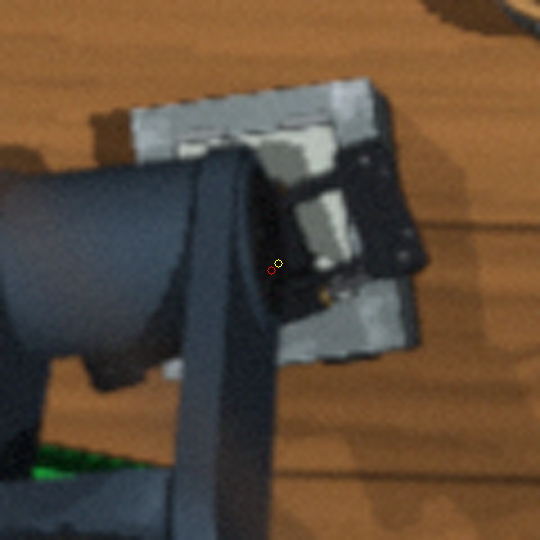

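```bash
python3 - <<'E'
from rig import bot, capture
from h import *
st=bot.read_state();p=st["position"];R=st["tcp_rot"]
d=capture("wrist"); cv2.imwrite("pics/w1.png",d["image"]); print(proj(d,[[.554,.187,.11],p,[.5355,.184,.11]]).round(1).tolist())
d=capture("side"); im=cv2.resize(d["image"][130:280,170:320],None,fx=4,fy=4,interpolation=cv2.INTER_CUBIC)
im=cv2.convertScaleAbs(im,alpha=2.2,beta=20)
# tool box outlines: finger (30 x 19, 0..70 back), body ring
for a,b,z in((.015,.0095,0),(.015,.0095,-.07),(.095,.0375,-.07),(.0375,.095,-.07)):
    q=proj(d,[p+R@np.array([i*a,j*b,z]) for i,j in((1,1),(1,-1),(-1,-1),(-1,1))])
    cv2.polylines(im,[((q-[170,130])*4).astype(int)],True,(0,255,255) if a<.02 else ((0,0,255) if a>b else (0,255,0)),1)
cv2.imwrite("pics/s1.png",im)
E
```

```text
[[240.4, 230.3], [260.6, 255.1], [233.8, 257.5]]
```

View pics/w1.png

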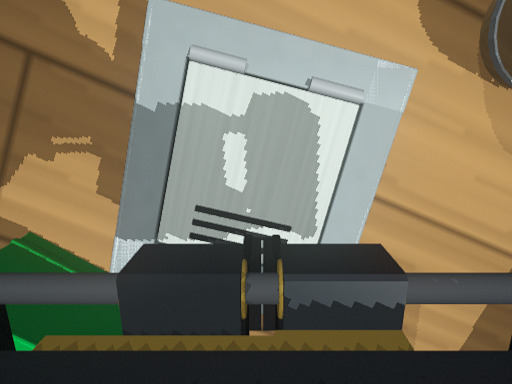

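View pics/s1.png

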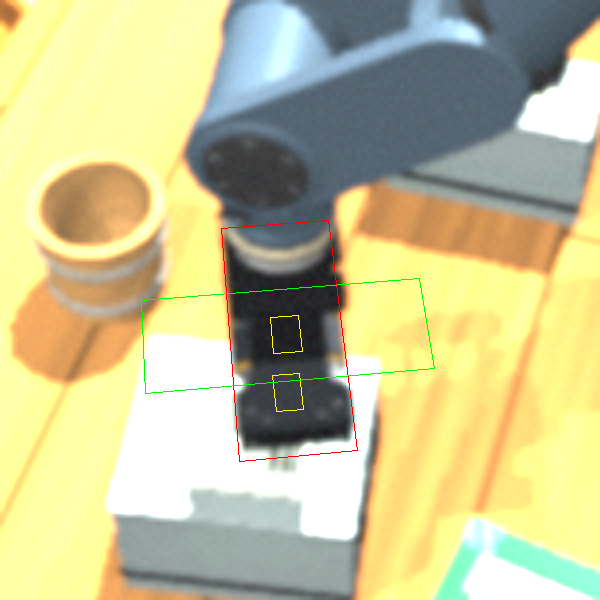

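Wrist view: fingertips at about (262,250), just right of the ribs (240,228), over the wide hatch. The side view shows the body well above the box. I nudge 12 mm sideways and go down slowly.

send_rows([
  [[-5,0,4],0],
  [[-5,0,5],0],
  [[-5,0,5],0],
  [[-3,0,5],0],
  [[0,0,3],0],
])

```text
time_s: 4.43
position: [0.5505, 0.1946, 0.1215]
tcp_rot: [[0.392, -0.92, 0.022], [-0.92, -0.392, -0.016], [0.023, -0.014, -1.0]]
force: [-0.5, -0.3, -0.0]
opening: 0.003
```

send_rows([
  [[0,0,0],0],
  [[0,0,0],0],
  [[0,0,0],0],
  [[0,0,0],0],
  [[0,0,0],0],
])

```text
time_s: 4.85
position: [0.5494, 0.195, 0.1195]
tcp_rot: [[0.393, -0.919, 0.019], [-0.919, -0.394, -0.017], [0.023, -0.011, -1.0]]
force: [0.2, 0.4, 0.0]
opening: 0.008
```

send_rows([
  [[2,-1,0],0],
  [[2,0,1],0],
  [[2,0,1],0],
  [[0,0,1],0],
  [[0,0,0],0],
])

```text
time_s: 5.27
position: [0.5541, 0.1887, 0.1172]
tcp_rot: [[0.392, -0.92, 0.021], [-0.92, -0.393, -0.016], [0.023, -0.013, -1.0]]
force: [-0.1, -0.2, -0.5]
opening: 0.01
```

```bash
python3 - <<'E'
from rig import bot, capture
from h import *
d=capture("wrist"); cv2.imwrite("pics/w2.png",d["image"])
for i in range(3):
    st=bot.read_state();print(st["position"],st["force"]); capture("wrist")
E
```

```text
[0.5541579  0.1887359  0.11732871] [ 0.32129411 -0.00146092  0.31574422]
[0.55409191 0.18886759 0.1173802 ] [-0.15740405  0.09530289 -0.35309751]
[0.5540611  0.18894252 0.1173686 ] [0.10825405 0.79560173 0.36648904]
```

View pics/w2.png

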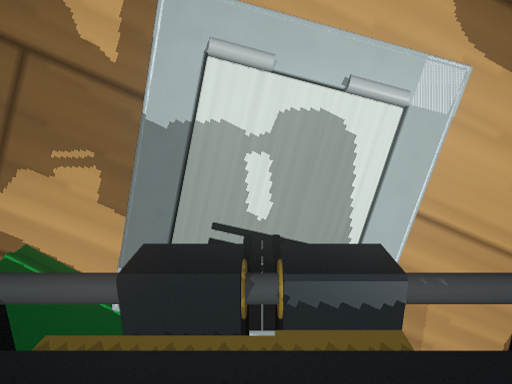

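Fingertips (262,250) are now over the middle of the ribs. Time to press down.

send_rows([
  [[0,0,1.5],0],
  [[0,0,1.5],0],
  [[0,0,1.5],0],
  [[0,0,1.5],0],
  [[0,0,1.5],0],
])

```text
time_s: 5.88
position: [0.5542, 0.1892, 0.1097]
tcp_rot: [[0.393, -0.919, 0.022], [-0.919, -0.394, -0.016], [0.023, -0.014, -1.0]]
force: [-0.9, 0.1, 2.3]
opening: 0.004
```

send_rows([
  [[0,0,0.8],0],
  [[0,0,0.8],0],
  [[0,0,0.8],0],
  [[0,0,0.8],0],
  [[0,0,0.8],0],
])

```text
time_s: 6.3
position: [0.5544, 0.1892, 0.1068]
tcp_rot: [[0.394, -0.919, 0.022], [-0.919, -0.394, -0.016], [0.024, -0.014, -1.0]]
force: [-1.8, -0.3, 5.7]
opening: 0.008
```

send_rows([
  [[0,0,0.8],0],
  [[0,0,0.8],0],
  [[0,0,0.8],0],
  [[0,0,0.8],0],
  [[0,0,0.8],0],
])

```text
time_s: 6.72
position: [0.5545, 0.1893, 0.1049]
tcp_rot: [[0.394, -0.919, 0.023], [-0.919, -0.394, -0.016], [0.024, -0.015, -1.0]]
force: [-3.2, -0.5, 10.5]
opening: 0.005
```

Force is up to 10.5 N at about 5 mm travel, so it is at the stop and past the release depth. Retreating fast and straight up.

send_rows([
  [[0,0,-30],0],
  [[0,0,-38],0],
  [[0,0,-38],0],
  [[0,0,-38],0],
  [[0,0,-38],0],
])

```text
time_s: 7.13
position: [0.5448, 0.191, 0.2802]
tcp_rot: [[0.393, -0.919, -0.003], [-0.919, -0.393, -0.02], [0.017, 0.01, -1.0]]
force: [1.2, 0.4, 0.5]
opening: 0.004
```

send_rows([
  [[20,10,-30],0],
  [[20,10,-20],0],
  [[20,10,-10],0],
  [[20,10,0],0],
  [[20,10,0],0],
])

```text
time_s: 7.55
position: [0.5438, 0.0822, 0.3541]
tcp_rot: [[0.401, -0.916, 0.02], [-0.916, -0.401, -0.016], [0.023, -0.012, -1.0]]
force: [0.5, -0.2, -0.6]
opening: 0.0
```

send_rows([
  [[25,20,0],0],
  [[25,20,0],0],
  [[25,20,0],0],
  [[25,20,0],0],
  [[15,10,0],0],
])

```text
time_s: 7.97
position: [0.5073, -0.0657, 0.3537]
tcp_rot: [[0.403, -0.915, 0.024], [-0.915, -0.403, -0.017], [0.025, -0.015, -1.0]]
force: [0.6, 0.1, -0.1]
opening: 0.011
```

send_rows([
  [[0,0,0],0],
  [[0,0,0],0],
  [[0,0,0],0],
  [[0,0,0],0],
  [[0,0,0],0],
])

```text
time_s: 8.38
position: [0.507, -0.0675, 0.3515]
tcp_rot: [[0.398, -0.917, 0.022], [-0.917, -0.399, -0.016], [0.023, -0.014, -1.0]]
force: [0.7, 0.0, -0.1]
opening: 0.004
```

send_rows([
  [[0,0,0],0],
  [[0,0,0],0],
  [[0,0,0],0],
  [[0,0,0],0],
  [[0,0,0],0],
])

```text
time_s: 8.8
position: [0.5077, -0.0638, 0.3512]
tcp_rot: [[0.404, -0.915, 0.022], [-0.915, -0.404, -0.015], [0.022, -0.014, -1.0]]
force: [0.7, -0.2, 0.3]
opening: 0.001
```

send_rows([
  [[0,0,0],0],
  [[0,0,0],0],
  [[0,0,0],0],
  [[0,0,0],0],
  [[0,0,0],0],
])

```text
time_s: 9.22
position: [0.5078, -0.0637, 0.3514]
tcp_rot: [[0.404, -0.915, 0.022], [-0.915, -0.404, -0.015], [0.022, -0.014, -1.0]]
force: [0.8, 0.2, -0.2]
opening: 0.008
```

```bash
python3 - <<'E'
from rig import bot, capture, place_of
from h import *
st=bot.read_state();print(st["time_s"],st["position"],st["force"])
for n in("top","side"):
    d=capture(n); cv2.imwrite(f"pics/{n}2.png",d["image"]); print(n,place_of(n,"wide_hatch_edge"))
    # predicted open edge: hinge at box x +.06
    a=np.radians(9.5);h=np.array([.5345+.11*np.cos(a),.184+.11*np.sin(a)])
    for th in (0,.5,1.05):
        L=.11*np.cos(th); print(th,proj(d,[[h[0]-L*np.cos(a),h[1]-L*np.sin(a),.11+.11*np.sin(th)]]).round(1))
E
```

```text
9.2167 [ 0.50775024 -0.06368343  0.35138513] [ 0.83765058  0.23403841 -0.20291486]
top [{'xy': [140.6, 290.8], 'p': 0.8}, {'xy': [181.2, 180.3], 'p': 0.73}]
0 [[190.1 204.2]]
0.5 [[185.6 199. ]]
1.05 [[179.9 182.2]]
side [{'xy': [324.2, 299.0], 'p': 0.75}, {'xy': [231.0, 220.7], 'p': 0.69}]
0 [[249.4 239.4]]
0.5 [[244.1 228.3]]
1.05 [[228.2 217.6]]
```

View pics/side2.png

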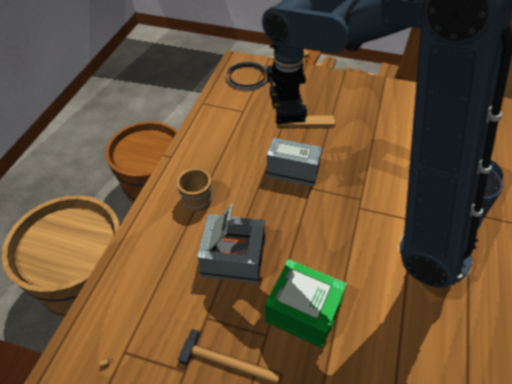

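View pics/top2.png

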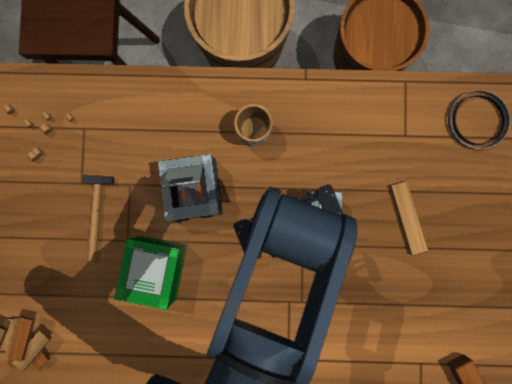

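The hatch stands open: its edge is at side (231,221) and top (181,180), close to the 1.05 rad prediction. The boxes look unmoved and the narrow hatch is shut. I'll watch for a couple more seconds.

send_rows([
  [[0,0,0],0],
  [[0,0,0],0],
  [[0,0,0],0],
  [[0,0,0],0],
  [[0,0,0],0],
])

```text
time_s: 9.83
position: [0.5077, -0.0637, 0.3513]
tcp_rot: [[0.404, -0.915, 0.022], [-0.915, -0.404, -0.015], [0.022, -0.014, -1.0]]
force: [-0.3, 0.4, -0.5]
opening: 0.004
```

send_rows([
  [[0,0,0],0],
  [[0,0,0],0],
  [[0,0,0],0],
  [[0,0,0],0],
  [[0,0,0],0],
])

```text
time_s: 10.25
position: [0.5077, -0.0637, 0.3513]
tcp_rot: [[0.404, -0.915, 0.022], [-0.915, -0.404, -0.015], [0.022, -0.014, -1.0]]
force: [-0.0, -0.4, 0.8]
opening: 0.0
```

send_rows([
  [[0,0,0],0],
  [[0,0,0],0],
  [[0,0,0],0],
  [[0,0,0],0],
  [[0,0,0],0],
])

```text
time_s: 10.67
position: [0.5077, -0.0637, 0.3513]
tcp_rot: [[0.404, -0.915, 0.022], [-0.915, -0.404, -0.015], [0.022, -0.014, -1.0]]
force: [-0.5, 0.9, -0.4]
opening: 0.011
```

send_rows([
  [[0,0,0],0],
  [[0,0,0],0],
  [[0,0,0],0],
  [[0,0,0],0],
  [[0,0,0],0],
])

```text
time_s: 11.08
position: [0.5077, -0.0638, 0.3513]
tcp_rot: [[0.404, -0.915, 0.022], [-0.915, -0.404, -0.015], [0.022, -0.014, -1.0]]
force: [-1.0, -0.7, -1.0]
opening: 0.003
```

send_rows([
  [[0,0,0],0],
  [[0,0,0],0],
  [[0,0,0],0],
  [[0,0,0],0],
  [[0,0,0],0],
])

```text
time_s: 11.5
position: [0.5078, -0.0638, 0.3514]
tcp_rot: [[0.404, -0.915, 0.022], [-0.915, -0.404, -0.015], [0.022, -0.014, -1.0]]
force: [-1.2, 0.2, 0.2]
opening: 0.01
```

send_rows([
  [[0,0,0],0],
  [[0,0,0],0],
  [[0,0,0],0],
  [[0,0,0],0],
  [[0,0,0],0],
])

```text
time_s: 11.92
position: [0.5078, -0.0638, 0.3514]
tcp_rot: [[0.404, -0.915, 0.022], [-0.915, -0.404, -0.015], [0.022, -0.014, -1.0]]
force: [-0.6, 0.5, 0.5]
opening: 0.006
```

```bash
python3 - <<'E'
from rig import bot, capture, place_of
from h import *
st=bot.read_state();print(st["time_s"],st["position"],st["force"])
ims=[]
for n in("top","side"):
    d=capture(n); print(n,place_of(n,"wide_hatch_edge"))
    old=cv2.imread(f"pics/{n}0.png")
    y,x=(135,140) if n=="top" else (130,190)
    ims+=[cv2.resize(i[y:y+150,x:x+130],None,fx=2,fy=2) if n=="x" else cv2.resize(i[y:y+150,x:x+150],(290,290),interpolation=cv2.INTER_CUBIC) for i in(old,d["image"])]
cv2.imwrite("pics/cmp.png",np.vstack([np.hstack(ims[:2]),np.hstack(ims[2:])]))
E
```

```text
11.9167 [ 0.50775064 -0.06375035  0.35135987] [-0.62779131  0.46521566  0.49531535]
top [{'xy': [139.8, 290.8], 'p': 0.9}, {'xy': [180.5, 180.1], 'p': 0.79}]
side [{'xy': [228.0, 215.4], 'p': 0.69}, {'xy': [325.3, 296.9], 'p': 0.66}, {'xy': [236.9, 256.8], 'p': 0.47}, {'xy': [306.4, 122.2], 'p': 0.33}, {'xy': [293.6, 173.9], 'p': 0.3}]
```

View pics/cmp.png

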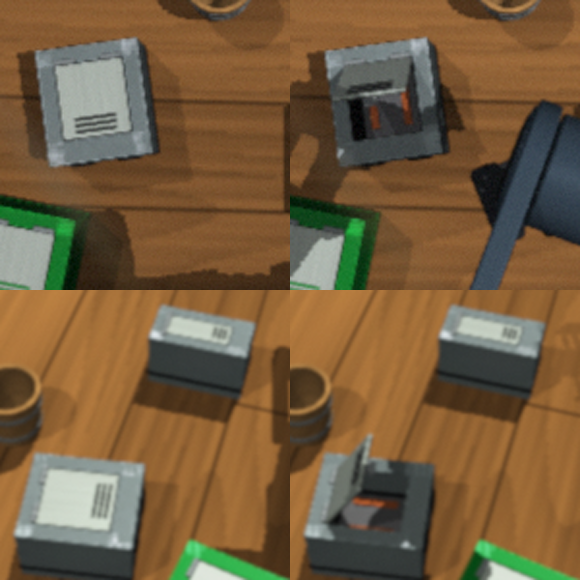

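Before and after compared: the hatch is fully open with its edge at side (228,215) and top (181,180), against predictions of (228,218) and (180,182). The boxes are unmoved and the narrow hatch is shut. Handing in.

```bash
python3 - <<'E'
from rig import bot
print(bot.hand_in())
E
```

```text
the job is handed in; nothing more can be done
None
```

The wide hatch on the grey power box is open and stayed open by itself, and the job is handed in at about 12 s of the 35 s allowed.

- **Press:** I pressed once with closed fingertips, about 20 mm in from the free edge. The fingertips went down about 5 mm, to the firm stop, with about 10.5 N on the wrist, and then I lifted straight up and away.
- **Hatch:** About 2.5 s after release it stood open, and it was still open 2.7 s later. Its edge was within about 3 px of the predicted fully open position in both the side and top cameras.
- **Everything else:** In the before-and-after pictures both boxes look unmoved and the narrow hatch is shut. The green look-alike was not touched. The arm ended clear of everything at z = 0.35 m.
- **Disagreements:** The hatch-edge network also reported the green box and some low-confidence false hits in the last side picture, which I set aside against the image. The position estimates from the two cameras differed by 2–3 mm, which did not affect the press.

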